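# Move the painted boats to the rigging rack in the same order

## Task

The paint is dry: move the four model boats from the pale drying rack into the cradles of the dark rigging rack, keeping them in the same left-to-right order, one boat squarely down in each cradle with its bow still pointing away from the robot. The paint pots stay where they are, each marking the place its boat came from; do not shift or tip them, and do not drop or overturn a boat.

Things in the scene. Friction and masses are not known exactly. Their poses are not given: they have to be found in the camera images.
- drying_rack: Pale wooden drying rack, fixed, 368 x 240 mm. Origin on the bench under the row's middle; x away from the robot, y left along the row. Four places at x 0, y -129, -43, 43, 129 mm. Boats lie across two felted bearers along y at x +-42 mm (14 mm thick, tops 45 mm high), clear between; 8 mm dowels rise 24 mm above the bearers midway between places. Pots stand on a shelf at x 128 mm, 20 mm high.
- rigging_rack: Dark wooden rigging rack, fixed, empty; beside the drying rack (either side), same size, axes, origin, bearers. Four cradles at x 0, y -129, -43, 43, 129 mm: a seated boat's middle is 62 mm above the bench, bow to +x. Teeth 16 mm high, 24 mm wide at foot, stand on the bearers midway between cradles; between bearers only a stretcher below 18 mm. Glue, thread, sanding block (to 102 mm) on the shelf at x 128 mm.
- boat_blue_mid (a point): Middle of the blue model boat (hull and cabin roof blue), 17 mm above its flat bottom; x to the bow, z up. Loose, wood, about 0.11 kg, 44 mm wide; bow 76 mm ahead, stern 70 mm behind this point. Grip across the beam amidships: sides upright and parallel from x -31 to 31 mm, from 5 mm below this point to the rail 17 mm above it. Cabin roof 31 mm, bow 33 mm above it.
- boat_red_mid (a point): Middle of the red model boat (hull and cabin roof red), 17 mm above its flat bottom; x to the bow, z up. Loose, wood, about 0.11 kg, 44 mm wide; bow 76 mm ahead, stern 70 mm behind this point. Grip across the beam amidships: sides upright and parallel from x -31 to 31 mm, from 5 mm below this point to the rail 17 mm above it. Cabin roof 31 mm, bow 33 mm above it.
- boat_green_mid (a point): Middle of the green model boat (hull and cabin roof green), 17 mm above its flat bottom; x to the bow, z up. Loose, wood, about 0.11 kg, 44 mm wide; bow 76 mm ahead, stern 70 mm behind this point. Grip across the beam amidships: sides upright and parallel from x -31 to 31 mm, from 5 mm below this point to the rail 17 mm above it. Cabin roof 31 mm, bow 33 mm above it.
- boat_yellow_mid (a point): Middle of the yellow model boat (hull and cabin roof yellow), 17 mm above its flat bottom; x to the bow, z up. Loose, wood, about 0.11 kg, 44 mm wide; bow 76 mm ahead, stern 70 mm behind this point. Grip across the beam amidships: sides upright and parallel from x -31 to 31 mm, from 5 mm below this point to the rail 17 mm above it. Cabin roof 31 mm, bow 33 mm above it.
- pot_blue: Small glass paint pot with a blue lid, 36 mm across, 50 mm high, 0.09 kg, loose, on the shelf of the drying rack behind the blue boat (about 126 mm from it). Origin at the centre of its underside, z up. It stays there.
- pot_red: Small glass paint pot with a red lid, 36 mm across, 50 mm high, 0.09 kg, loose, on the shelf of the drying rack behind the red boat (about 126 mm from it). Origin at the centre of its underside, z up. It stays there.
- pot_green: Small glass paint pot with a green lid, 36 mm across, 50 mm high, 0.09 kg, loose, on the shelf of the drying rack behind the green boat (about 126 mm from it). Origin at the centre of its underside, z up. It stays there.
- pot_yellow: Small glass paint pot with a yellow lid, 36 mm across, 50 mm high, 0.09 kg, loose, on the shelf of the drying rack behind the yellow boat (about 126 mm from it). Origin at the centre of its underside, z up. It stays there.
Things that resemble listed ones, but are neither listed nor needed, are in the scene too. Of the things that look like the part that bears boat_red_mid, the largest one is meant.

How it is judged:
By the outcome, as a careful person would: the job done as asked, in the order asked, and still so for the second after the job is handed in, with the robot touching nothing.
It also fails if it takes over 112 s, if anything falls off the work surface, if the arm or the gripper's body presses on something with over 40 N, if the wrist force passes 120 N, or if a joint passes its speed limit or range.

## Robot

A 6-joint arm with a two-finger parallel gripper is mounted at the origin on the work surface. World frame = base frame: x ahead of the robot, y to its left, z up, the work surface at z = 0. Lengths are in mm, angles in rad, forces in N, time in s.
With the tool pointing down it reaches from about 325 to 875 mm from the base axis. Payload 4.4 kg.
Tool frame: the origin (TCP) lies on the centre line of the jaws, within the pads' length; the fingertips stand ahead of it and the grasp point (between the pads) lies 6 mm ahead of it (ctrl.tcp_to_tips is the z of the fingertips in the tool frame, in mm); z points along the fingers, y is the direction in which the jaws open and shut (so a half turn about z gives the same grasp; the last joint's range is limited). The gripper opens to 85 mm and grips with 20 to 120 N. Pads are 22 mm wide; open, the fingers measure 114 mm over their backs; the gripper's body (76 mm by 85 mm) begins 54 mm behind the grasp point. The pads swing forward as they close: fully open they stand 13 mm farther back than shut.
Start: joints at [-1.323, 0.207, 1.542, -0, 1.393, -0.15], TCP at [223.268, -529.886, 236.282] pointing down, gripper open.
Joint ranges: [-2.73, 2.73], [-0.86, 2.22], [0.23, 2.46], [-1.11, 4.25], [0.08, 2.63], [-2.82, 2.82]. Speed limits (rad/s): [2.79, 2.79, 3.14, 3.14, 3.14, 3.14].

## Interface

Orientations are given as a 3x3 rotation matrix whose columns are the frame's x, y, z axes.
In Python, from plant import ctrl, sensors, optics gives the robot as it stands. Calls block until the motion is done:
- ctrl.move_ptp(position, orientation): joint-space move of the TCP to a pose.
- ctrl.move_l(position, rot=None, vel=150, threshold=None): straight line of the TCP; rot=None keeps the orientation; vel is the mean speed in mm/s. With threshold (N) it stops when the force on the tool has changed by that much, and returns True; else False.
- ctrl.set_joints(angles): joint-space move.
- ctrl.gripper_to(opening, force=None): finger opening in mm; force is the grip in N (None keeps the last); returns when the fingers have stopped.
- ctrl.hold(seconds).
- ctrl.solve_ik(position, orientation): joint angles nearest the present ones, or None.
- sensors.read_state(): the state.
- optics.grab_frame(name): name is "side" or "top"; returns (picture, depth): 400x640x3 uint8, red, green, blue; 400x640 float32, mm along the optical axis (not along the pixel's ray), 0 where there is no reading.
- optics.camera_params(name): a dict with "mtx" (3x3 intrinsics, pixels), "R" (3x3) and "t" (3): a world point X has camera coordinates R X + t. Camera axes: x right, y down, z forward; pixel columns grow to the right and rows downward; lengths in mm; the calibration is good to about 2 mm. A picture is of the moment at which its call begins. camera_params takes no time and is no camera call.
A pose or a line that the arm cannot do raises ctrl.MotionError and nothing moves.
- ctrl.finish_job(): hands the job in, once; it reports no verdict.
The state is a dict: "t": time; "q": joint angles; "qvel": joint speeds; "tau": joint torques, N m; "eef_pos": TCP position; "eef_rot": TCP orientation; "force": force on the tool from outside, world axes, zero at the start; "wrist_torque": the same for the moment, N m; "grip_width": finger opening in mm.
Only numpy, scipy, OpenCV 4.12 (cv2) and the standard library are available. Lean on these libraries where they do the work, as an engineer would, in place of code of your own. Each camera call takes 0.05 s, during which the arm holds its last target. There are 200 camera calls.

## Working session

There is one attempt and no reset: what is moved stays moved. The work goes in short steps, each a Python script; the robot and the scene stay as the last script left them, time stands still between calls to the robot, and variables do not carry over. Pictures are saved under pics/ and viewed, about 12 in all and at most 16, crops included, and the job is handed in when it is done.

```bash
mkdir -p pics; ls; python3 - <<'E'
from plant import ctrl,sensors,optics
import cv2,numpy as np
for n in("top","side"):
    p,d=optics.grab_frame(n); cv2.imwrite(f"pics/{n}0.png",p[:,:,::-1]); np.savez(f"{n}0.npz",p=p,d=d)
    c=optics.camera_params(n); print(n,c)
print(ctrl.tcp_to_tips,sensors.read_state()["t"])
E
```

```text
pics
top {'mtx': array([[398.15355385,   0.        , 318.42840618],
       [  0.        , 398.15355385, 197.52521548],
       [  0.        ,   0.        ,   1.        ]]), 'R': array([[ 0.00479462, -0.99960755,  0.02760006],
       [-0.99627266, -0.00715214, -0.08596301],
       [ 0.08612668, -0.02708503, -0.99591596]]), 't': array([  13.58462095,  526.14406587, 1167.63384848])}
side {'mtx': array([[402.78873813,   0.        , 321.38346249],
       [  0.        , 402.78873813, 198.72992466],
       [  0.        ,   0.        ,   1.        ]]), 'R': array([[-0.9733476 , -0.22850807,  0.01945532],
       [-0.14508604,  0.5478582 , -0.82389407],
       [ 0.17760769, -0.80475801, -0.56640979]]), 't': array([ 483.19652803,  104.54275337, 1013.2587772 ])}
25.0 0.1
```

View pics/top0.png

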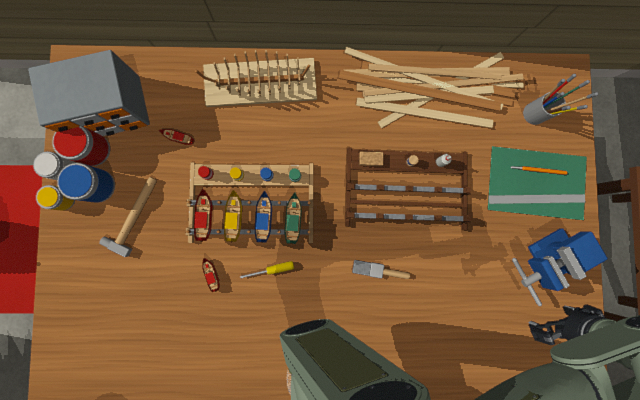

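View pics/side0.png

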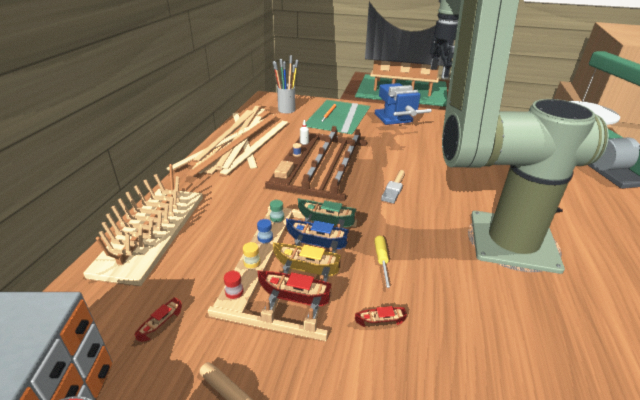

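Candidates for the red boat, in top-view pixels:
- Boat on the pale rack at (202,217). It is the largest and has its pot behind it.
- Small look-alike at (178,136).
- Small look-alike at (210,275).

I choose (202,217). For the racks, the pale one is at (250,200) and the dark one at (408,188). The comb-like rack at (260,80) is a distractor. Row order left to right is red, yellow, blue, green.

```bash
cat > vis.py <<'E'
import numpy as np,cv2
from plant import optics
def cloud(n,d):
    c=optics.camera_params(n);v,u=np.nonzero(d>0);z=d[v,u]
    X=np.linalg.inv(c["mtx"])@np.c_[u,v,np.ones_like(u)].T*z
    return (c["R"].T@(X-np.array(c["t"])[:,None])).T,v,u
def proj_plane(n,p,z,x0,x1,y0,y1,s):  # ortho image: up=+x, left=+y, s px/mm
    c=optics.camera_params(n);R,t,K=c["R"],np.array(c["t"]),c["mtx"]
    H=K@np.c_[R[:,0],R[:,1],R[:,2]*z+t]
    A=np.array([[0,-1/s,x1],[-1/s,0,y1],[0,0,1.]])
    return cv2.warpPerspective(p,H@A,(int((y1-y0)*s),int((x1-x0)*s)),flags=cv2.INTER_CUBIC|cv2.WARP_INVERSE_MAP)
E
python3 - <<'E'
from vis import *
D={n:np.load(n+"0.npz") for n in("top","side")}
for n in D:
    P,v,u=cloud(n,D[n]["d"]); 
    m=(P[:,2]>-20)&(P[:,2]<12)&(P[:,0]>320)&(P[:,0]<420)&(P[:,1]>50)&(P[:,1]<300); print(n,"bench z",np.median(P[m,2]),P[m,2].std())
    img=D[n]["p"]; hsv=cv2.cvtColor(img,cv2.COLOR_RGB2HSV)[v,u]
    S=hsv[:,1]>110
    for name,lo,hi in(("yellow",24,34),("blue",100,125),("green",65,95),("red",-1,6)):
        h=hsv[:,0].astype(int); h=np.where(h>170,h-180,h)
        col=S&(h>=lo)&(h<=hi)&(hsv[:,2]>60)
        reg=(P[:,0]>380)&(P[:,0]<700)&(P[:,1]>0)&(P[:,1]<400)
        roof=col&reg&(P[:,2]>86)&(P[:,2]<103)&(P[:,0]<570)
        lid=col&reg&(P[:,2]>64)&(P[:,2]<76)&(P[:,0]>555)
        hull=reg&(P[:,2]>68)&(P[:,0]<570)
        print(n,name,"roof",roof.sum(),np.median(P[roof],0).round(1) if roof.sum() else"","lid",lid.sum(),((P[lid].min(0)+P[lid].max(0))/2).round(1) if lid.sum() else "")
p=D["top"]["p"]
o=proj_plane("top",p,79,410,620,-150,380,1.5)
cv2.imwrite("pics/o79.png",o[:,:,::-1])
o=proj_plane("top",p,45,410,640,-150,380,1.5)
for x in range(420,640,20): cv2.putText(o,str(x),(0,int((640-x)*1.5)),0,.3,(255,255,255))
for y in range(-140,380,20): cv2.putText(o,str(y),(int((380-y)*1.5)-8,8),0,.3,(255,255,255)); 
cv2.imwrite("pics/o45.png",o[:,:,::-1])
E
```

```text
top bench z -0.08109397015591144 2.387362874179108
top yellow roof 172 [454.2 262.1  91.2] lid 84 [592.3 257.9  70.1]
top blue roof 178 [453.2 176.   91.4] lid 97 [591.7 169.2  70.2]
top green roof 157 [448.2  92.1  91.6] lid 88 [589.4  88.7  70.2]
top red roof 188 [456.4 346.9  91.3] lid 104 [594.7 348.2  69.7]
side bench z 0.1890355627018417 1.180488030896671
side yellow roof 228 [456.6 267.8  91.8] lid 113 [594.4 262.2  69.9]
side blue roof 208 [455.1 179.6  91.7] lid 106 [593.2 176.9  69. ]
side green roof 0  lid 0 
side red roof 350 [458.8 349.9  91.5] lid 182 [597.7 352.7  68.5]
```

View pics/o45.png

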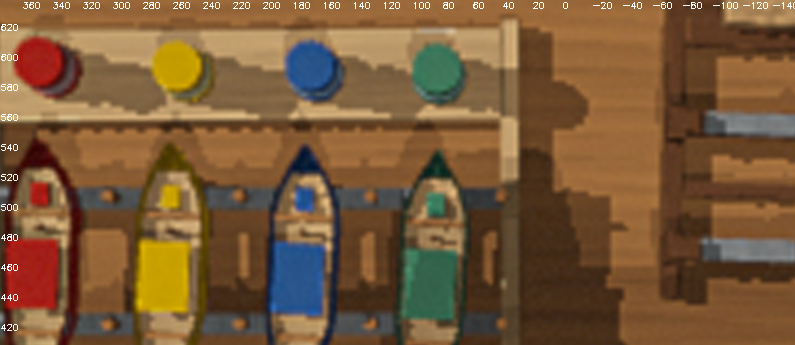

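View pics/o79.png

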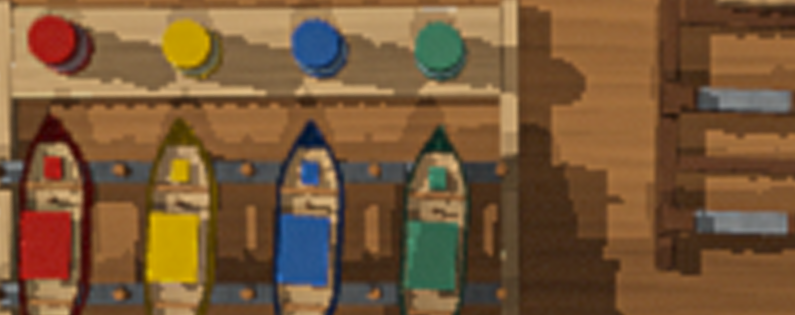

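The o45 and o79 crops show the boats in order red, yellow, blue, green with bows at +x. The chosen red boat is the full-sized one at crop px (45,240). The crops cut off the dark rack, so next I fit the hulls and view that rack.

```bash
python3 - <<'E'
from vis import *
D={n:np.load(n+"0.npz") for n in("top","side")}
seed={"red":348,"yellow":265,"blue":178,"green":94}
for n in D:
    P,v,u=cloud(n,D[n]["d"])
    for k,y in seed.items():
        m=(P[:,2]>66)&(P[:,2]<105)&(abs(P[:,1]-y)<36)&(P[:,0]<560)&(P[:,0]>360)
        Q=P[m]; 
        # side edges per x bin
        mid=[];ws=[]
        for x in np.arange(435,500,5):
            q=Q[(Q[:,0]>=x)&(Q[:,0]<x+5),1]
            if len(q)>3: mid.append((x+2.5,(q.min()+q.max())/2)); ws.append(np.ptp(q))
        mid=np.array(mid); f=np.polyfit(mid[:,0]-465,mid[:,1],1)
        print(n,k,"x",np.percentile(Q[:,0],[0,100]).round(1),"midline y@465 %.1f slope %.3f width %.1f"%(f[1],f[0],np.median(ws)))
    # rigging rack: pts at z 55..66, teeth tops
    m=(P[:,1]<-40)&(P[:,1]>-460)&(P[:,0]>380)&(P[:,0]<560)&(P[:,2]>53)&(P[:,2]<70)
    if m.sum():
        g=np.zeros((180,420),np.uint8); g[(560-P[m,0]).astype(int),(-40-P[m,1]).astype(int)]=255
        g=cv2.dilate(g,np.ones((7,7))); nn,_,st,ce=cv2.connectedComponentsWithStats(g)
        for i in range(1,nn): print(n,"tooth? x %.0f y %.0f"%(560-ce[i][1],-40-ce[i][0]),st[i][2:])
ims=[]
for n in D:
    o=proj_plane(n,D[n]["p"],45,360,640,-440,-40,2 if 0 else 1.4)
    for x in range(380,640,20): cv2.putText(o,str(x),(0,int((640-x)*1.4)),0,.3,(255,255,0))
    for y in range(-420,-40,20): cv2.line(o,(int((-40-y)*1.4),0),(int((-40-y)*1.4),6),(255,255,0)); cv2.putText(o,str(-y),(int((-40-y)*1.4)-8,16),0,.3,(255,255,0))
    ims.append(o)
ims=[cv2.convertScaleAbs(i,alpha=1.3,beta=20) for i in ims]
cv2.imwrite("pics/rig.png",cv2.resize(np.vstack(ims),None,fx=.75,fy=.75,interpolation=3)[:,:,::-1]) if 0 else cv2.imwrite("pics/rig.png",np.vstack([i[:300] for i in ims])[:,:,::-1])
E
```

```text
top red x [396.5 542.3] midline y@465 347.9 slope -0.039 width 40.0
top yellow x [394.5 541. ] midline y@465 263.8 slope -0.038 width 40.0
top blue x [394.8 538.7] midline y@465 175.9 slope -0.022 width 37.2
top green x [389.5 535.3] midline y@465 91.4 slope -0.053 width 37.1
top tooth? x 555 y -78 [ 23  12 265]
top tooth? x 553 y -163 [ 21  15 298]
top tooth? x 552 y -248 [ 21  17 342]
top tooth? x 551 y -334 [ 21  19 359]
top tooth? x 549 y -419 [ 20  19 354]
top tooth? x 476 y -75 [ 22  19 394]
top tooth? x 474 y -160 [ 25  19 422]
top tooth? x 471 y -246 [ 24  18 404]
top tooth? x 469 y -332 [ 21  19 378]
top tooth? x 467 y -417 [ 22  19 380]
top tooth? x 470 y -385 [ 7  7 49]
side red x [398.7 544.5] midline y@465 349.1 slope -0.039 width 36.7
side yellow x [396.2 543.1] midline y@465 265.2 slope -0.094 width 35.5
side blue x [394.6 541.6] midline y@465 178.8 slope -0.109 width 37.2
side green x [391.7 537.3] midline y@465 94.1 slope -0.162 width 37.5
side tooth? x 556 y -72 [ 26  10 216]
side tooth? x 555 y -159 [ 22  12 238]
side tooth? x 553 y -245 [ 26  15 308]
side tooth? x 552 y -333 [ 26  17 354]
side tooth? x 550 y -415 [ 31  19 381]
side tooth? x 477 y -71 [ 25  21 441]
side tooth? x 473 y -157 [ 28  20 403]
side tooth? x 473 y -240 [ 21  20 368]
side tooth? x 470 y -328 [ 27  21 419]
side tooth? x 468 y -413 [ 25  21 380]
```

View pics/rig.png

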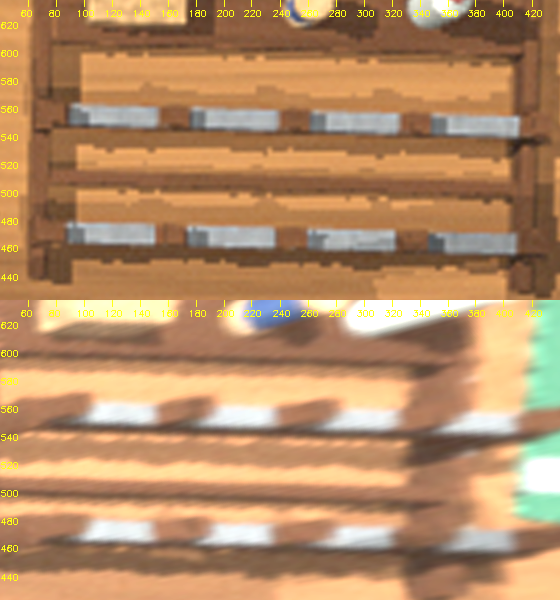

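rig.png shows four dark cradles between five tooth pairs. The near bearer is at x≈472 and the far one at x≈555, the row centre is at y≈-247, and yaw is about -0.026. Next I check IK for all poses, then pick up red and compare the camera reading with the TCP while holding it.

```bash
cat > job.py <<'E'
from vis import *
from plant import ctrl,sensors,optics
ZT=73.; HI=190.; OPEN=64
B={"red":(467.4,349.,-.038),"yellow":(465.7,265.,-.036),"blue":(464.5,177.5,-.034),"green":(460.5,93.,-.04)}
RX,RY,RYAW=514.,-246.5,-.026
def rot(yaw,f): # tool z down, tool y along +-world y
    c,s=np.cos(yaw),np.sin(yaw); x=np.array([c,s,0])*f; z=np.array([0,0,-1.]); return np.c_[x,np.cross(z,x),z]
F=1
def cradle(k):
    l={"red":129,"yellow":43,"blue":-43,"green":-129}[k]
    return RX-np.sin(RYAW)*l, RY+np.cos(RYAW)*l
def pick(k):
    x,y,w=B[k]; R=rot(w,F)
    ctrl.move_ptp([x,y,HI-30],R); ctrl.gripper_to(OPEN)
    ctrl.move_l([x,y,ZT],vel=200); ctrl.gripper_to(36,35)
    print(k,"grip",sensors.read_state()["grip_width"])
    ctrl.move_l([x,y,HI],vel=200)
def place(k,dx=0,dy=0):
    x,y=cradle(k); x+=dx; y+=dy; R=rot(RYAW,F)
    ctrl.move_ptp([x,y,HI],R); ctrl.move_l([x,y,ZT+12],vel=200)
    hit=ctrl.move_l([x,y,ZT+.5],vel=60,threshold=8); s=sensors.read_state()
    print(k,"hit",hit,"z",s["eef_pos"],s["force"].round(1) if hasattr(s["force"],"round") else s["force"])
    ctrl.gripper_to(OPEN); ctrl.move_l([x,y,HI-30],vel=250)
    print("t",sensors.read_state()["t"])
E
python3 - <<'E'
import job; from job import *
for f in(1,-1):
    for k in B:
        x,y,w=B[k]; cx,cy=cradle(k)
        for p,w in(((x,y),w),((cx,cy),RYAW)):
            for z in(ZT,HI):
                q=ctrl.solve_ik([*p,z],rot(w,f))
                if q is None or z==HI: print(f,k,z,None if q is None else np.round(q,2))
E
```

```text
1 red 190.0 [ 0.49  0.26  1.57 -0.    1.31  2.1 ]
1 red 190.0 [-0.39  0.16  1.7  -0.    1.28  1.21]
1 yellow 190.0 [ 0.36  0.17  1.69 -0.    1.29  1.96]
1 yellow 190.0 [-0.53  0.2   1.64 -0.    1.29  1.06]
1 blue 190.0 [ 0.19  0.09  1.78 -0.    1.28  1.8 ]
1 blue 190.0 [-0.66  0.28  1.55 -0.    1.31  0.94]
1 green 190.0 [ 0.01  0.03  1.84 -0.    1.27  1.63]
1 green 190.0 [-0.77  0.37  1.44 -0.    1.34  0.83]
-1 red 190.0 [ 0.49  0.26  1.57 -0.    1.31 -1.04]
-1 red 190.0 [-0.39  0.16  1.7  -0.    1.28 -1.93]
-1 yellow 190.0 [ 0.36  0.17  1.69 -0.    1.29 -1.18]
-1 yellow 190.0 [-0.53  0.2   1.64 -0.    1.29 -2.08]
-1 blue 190.0 [ 0.19  0.09  1.78 -0.    1.28 -1.35]
-1 blue 190.0 [-0.66  0.28  1.55 -0.    1.31 -2.21]
-1 green 190.0 [ 0.01  0.03  1.84 -0.    1.27 -1.52]
-1 green 190.0 [-0.77  0.37  1.44 -0.    1.34 -2.32]
```

```bash
python3 - <<'E'
from job import *
pick("red")
s=sensors.read_state(); print(s["t"],s["eef_pos"],s["force"])
ims=[]
for n in("top","side"):
    p,d=optics.grab_frame(n); P,v,u=cloud(n,d)
    e=s["eef_pos"]; zm=e[2]-11
    m=(abs(P[:,1]-e[1])<30)&(abs(P[:,0]-e[0])<90)&(P[:,2]>zm-10)&(P[:,2]<zm+34); Q=P[m]
    print(n,"x",Q[:,0].min(),Q[:,0].max())
    for lo,hi in((-70,-50),(-50,-30),(30,45),(45,60)):
        q=Q[(Q[:,0]-e[0]>lo)&(Q[:,0]-e[0]<hi)]; print(lo,hi,(q[:,1].min()+q[:,1].max())/2 if len(q) else None)
    ims.append(p[100:300,150:350] if n=="top" else p[150:350,180:380])
cv2.imwrite("pics/held.png",cv2.resize(np.hstack(ims),None,fx=2,fy=2)[:,:,::-1])
E
```

```text
red grip 42.654668264417
5.2833 [466.38430628 348.4729852  188.57337846] [ 0.14882269 -0.02807953 -0.98365367]
top x 398.97258002254233 539.9962413423453
-70 -50 336.55382282059145
-50 -30 337.54834517723873
30 45 345.26652817889897
45 60 346.13830916547437
side x 394.92480244057367 541.4207655863373
-70 -50 349.23638818624676
-50 -30 348.09374211489984
30 45 348.43252853558596
45 60 345.13736843845305
```

View pics/held.png

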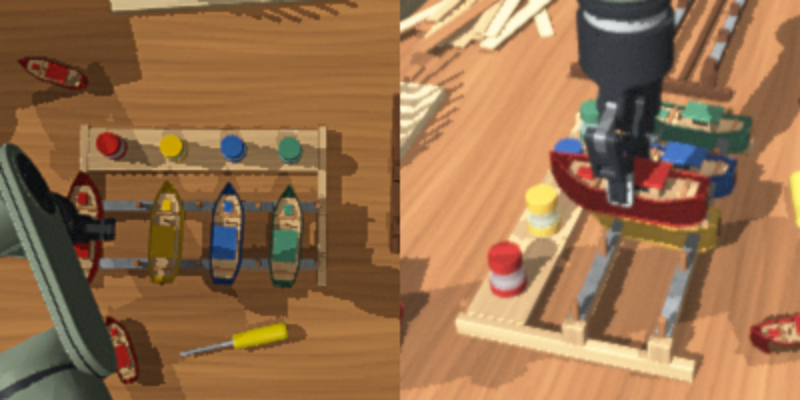

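The left half shows the top view and the right half the side view: red is gripped level amidships at (640,190), pots undisturbed. The camera agrees with the TCP to about 2 mm. Placing red.

```bash
cat >> job.py <<'E'
def check(tag,ks):
    ims=[]
    for n in("top","side"):
        p,d=optics.grab_frame(n); P,v,u=cloud(n,d)
        for k in ks:
            cx,cy=cradle(k); m=(abs(P[:,1]-cy)<30)&(abs(P[:,0]-cx)<95)&(P[:,2]>66)&(P[:,2]<104); Q=P[m]
            if len(Q)<30: print(n,k,"few",len(Q)); continue
            q=Q[abs(Q[:,0]-cx)<25]; mid=[(a,np.ptp(b)/2+b.min()) for a in range(-30,30,6) for b in[Q[abs(Q[:,0]-cx-a-3)<3,1]] if len(b)>3]
            f=np.polyfit(*np.array(mid).T,1)
            print(n,k,"dx %.1f dy %.1f slope %.3f ztop %.1f"%((Q[:,0].min()+Q[:,0].max())/2-3-cx,f[1]-cy,f[0],np.percentile(Q[:,2],99)))
        ims.append(p[120:270,330:490] if n=="top" else p[90:240,240:400])
    cv2.imwrite(f"pics/{tag}.png",cv2.resize(np.hstack(ims),None,fx=2.5,fy=2.5,interpolation=3)[:,:,::-1])
E
python3 - <<'E'
from job import *
place("red"); x,y,w=B["yellow"]; ctrl.move_ptp([x,y,HI-30],rot(w,F)); check("c1",["red"])
E
```

```text
red hit True z [ 519.68221823 -118.61387177   75.2819504 ] [-0.6  0.1  4.5]
t 8.8917
top red dx -0.4 dy -3.9 slope -0.008 ztop 95.0
side red dx -42.2 dy 14.1 slope 0.533 ztop 93.9
```

View pics/c1.png

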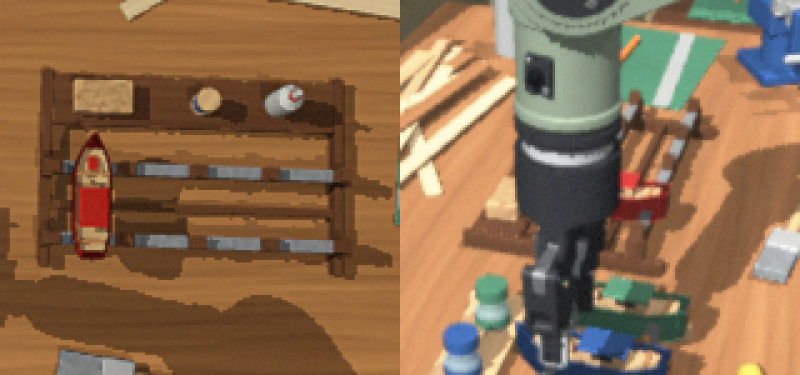

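c1.png shows red down in the leftmost cradle at (93,195), bow away from the robot. Its bow-top height of 95 mm means it is seated. Continuing with the next three.

```bash
python3 - <<'E'
from job import *
for k in("yellow","blue"):
    pick(k); place(k)
x,y,w=B["green"]; ctrl.move_ptp([x,y,HI-30],rot(w,F)); check("c2",["red","yellow","blue"])
E
```

```text
yellow grip 42.75335874859995
yellow hit True z [ 517.20919314 -204.85830246   75.11769722] [-0.7 -1.1  4.6]
t 16.0417
blue grip 42.75813517013626
blue hit False z [ 514.29449316 -290.64470782   75.01324068] [ 1.7 -0.9  3.3]
t 22.9
top red dx -0.2 dy -4.1 slope -0.007 ztop 95.0
top yellow dx -0.5 dy -4.1 slope -0.012 ztop 95.9
top blue dx -1.3 dy -4.0 slope -0.089 ztop 94.9
side red dx 2.5 dy 61.1 slope -2.352 ztop 91.3
side yellow dx 1.8 dy 100.8 slope 3.423 ztop 91.4
side blue dx -0.3 dy 39.7 slope 1.336 ztop 92.8job.py:33: RankWarning: Polyfit may be poorly conditioned
  f=np.polyfit(*np.array(mid).T,1)
job.py:33: RankWarning: Polyfit may be poorly conditioned
  f=np.polyfit(*np.array(mid).T,1)
```

View pics/c2.png

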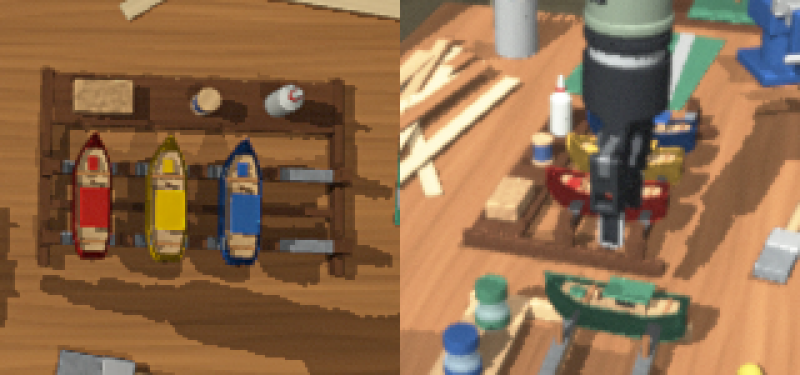

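c2.png shows red (93,195), yellow (167,200) and blue (240,205) each in its cradle; blue may be yawed slightly. Now green, then I retreat and inspect everything.

```bash
python3 - <<'E'
from job import *
pick("green"); place("green")
ctrl.set_joints([-1.323, 0.207, 1.542, 0, 1.393, -0.15])
ks=list(B); check("c3",ks)
f={n:optics.grab_frame(n) for n in("top","side")}
for n,(p,d) in f.items(): np.savez(n+"1.npz",p=p,d=d)
for n,z in(("top",79),("side",79)):
    P,v,u=cloud(n,f[n][1])
    for k in ks:
        cx,cy=cradle(k); m=(abs(P[:,1]-cy+2)<34)&(abs(P[:,0]-cx)<95)&(P[:,2]>66)&(P[:,2]<104)
        r=cv2.minAreaRect(P[m,:2].astype(np.float32)); vx,vy,_,_=cv2.fitLine(P[m,:2].astype(np.float32),2,0,.01,.01).ravel(); print(n,k,np.round(r[0],1),np.round(r[1],1),"rect",round(r[2],1),"yaw deg %.1f"%np.degrees(np.arctan(vy/vx)))
p=proj_plane("top",f["top"][0],79,410,640,-420,-70,2.2); cv2.imwrite("pics/c4.png",p[:,:,::-1])
cv2.imwrite("pics/top1.png",f["top"][0][:,:,::-1])
# pot shift via image difference of lids
a=np.load("top0.npz")["p"][155:185,190:310].astype(int); b=f["top"][0][155:185,190:310].astype(int); print("pot region diff",abs(a-b).mean(),abs(a-b).max())
E
```

```text
green grip 42.58289896852735
green hit True z [ 512.36306875 -376.91113109   75.14110127] [ 0.5 -0.6  4.5]
t 30.05
top red dx -0.3 dy -3.9 slope -0.007 ztop 95.8
top yellow dx -0.4 dy -4.3 slope -0.012 ztop 95.3
top blue dx -1.5 dy -3.9 slope -0.088 ztop 95.2
top green dx -1.2 dy -3.3 slope -0.165 ztop 95.6
side red dx 2.7 dy 1.8 slope -0.051 ztop 93.3
side yellow dx 1.8 dy 1.5 slope -0.073 ztop 93.8
side blue dx 0.3 dy 1.5 slope -0.097 ztop 93.6
side green dx 0.5 dy 1.9 slope -0.102 ztop 93.5
top red [ 520.  -121.5] [ 42.1 146.2] rect 89.3 yaw deg -2.0
top yellow [ 517.2 -208. ] [ 43.1 146.2] rect 88.9 yaw deg -2.7
top blue [ 514.3 -293.5] [ 43.  145.2] rect 88.3 yaw deg -3.7
top green [ 512.4 -379.9] [ 43.5 146.2] rect 85.8 yaw deg -3.9
side red [ 522.9 -118.8] [146.4  49.7] rect 0.1 yaw deg -2.5
side yellow [ 519.8 -204.1] [ 48.  146.6] rect 88.8 yaw deg -2.8
side blue [ 516.2 -291.3] [ 51.7 145.8] rect 90.0 yaw deg -4.1
side green [ 513.6 -378.2] [ 52.8 144.8] rect 86.4 yaw deg -4.3
pot region diff 1.2535185185185185 30
```

View pics/c3.png

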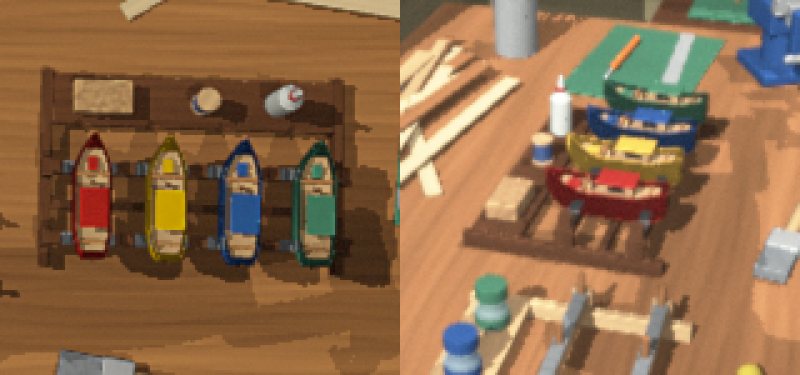

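View pics/c4.png

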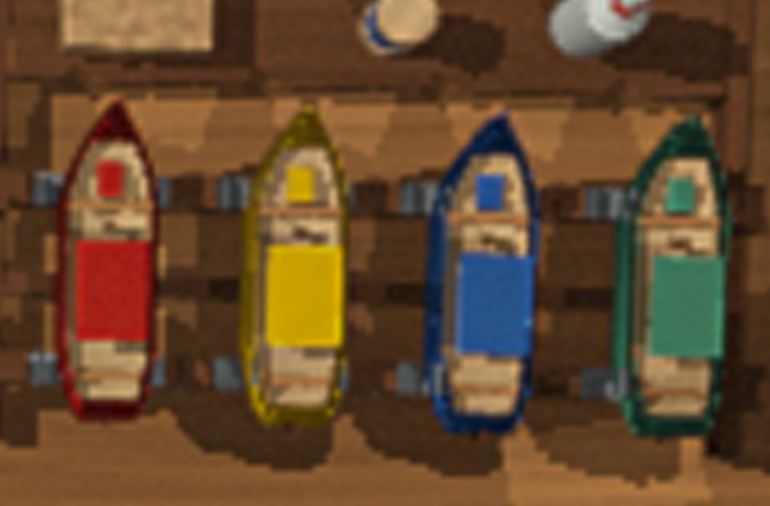

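c3 and c4 show all four boats in order, one per cradle, bows away. Last check: cabin-roof tilt and height against before the move, then hand in.

```bash
python3 - <<'E'
from job import *
ok=True
def roof(P,x,y):
    m=(abs(P[:,0]-x+10)<18)&(abs(P[:,1]-y)<11)&(P[:,2]>84)&(P[:,2]<102); Q=P[m]
    c=np.linalg.lstsq(np.c_[Q[:,:2]-[x,y],np.ones(len(Q))],Q[:,2],rcond=None)[0]; return len(Q),np.degrees(c[:2]).round(1),round(c[2],1)
P0=cloud("top",np.load("top0.npz")["d"])[0]; P1=cloud("top",np.load("top1.npz")["d"])[0]
for k in B:
    cx,cy=cradle(k); a=roof(P0,*B[k][:2]); b=roof(P1,cx,cy-3); print(k,a,b)
    ok&=abs(a[2]-b[2])<2 and abs(b[1]-a[1]).max()<5
print(ok)
if ok: ctrl.finish_job(); print("handed in",sensors.read_state()["t"])
E
```

```text
red (104, array([-0.1, -3.1]), np.float64(91.5)) (96, array([-0.3,  1.7]), np.float64(91.6))
yellow (101, array([-1.3,  0.4]), np.float64(90.9)) (91, array([ 2., -0.]), np.float64(91.9))
blue (102, array([-0.2, -2. ]), np.float64(91.4)) (94, array([-0.1,  2.1]), np.float64(91.7))
green (104, array([ 2.1, -0.8]), np.float64(92.3)) (93, array([0.8, 2.5]), np.float64(92.0))
True
the job is handed in; nothing more can be done
the job is handed in; nothing more can be done
```

I moved all four boats into the dark rigging rack in the same order (red, yellow, blue, green from the left), bows away from the robot, and handed the job in. It took just over 30 s of robot time, with the arm back at its start pose.

- **Seating:** cabin-roof heights match those on the drying rack to within 1 mm, and the roofs are level to within about 2.5°. The boats look fully down in their cradles.
- **Pots:** the pot area in the top camera is essentially unchanged from the start (mean pixel difference 1.3), so no pot appears to have moved.
- **Offsets and disagreements:**
  - The top camera puts the boats about 2–4 mm right of the cradle middles, while the side camera puts them about 2 mm left.
  - Blue and green are turned about 2–3° from the rack's direction; red and yellow about 1°.
  - The lowering moves ended about 1.5 mm above the commanded height, and for three boats (all but blue) the contact threshold stopped them.

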